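# Release the latched key of the tube warmer

### The job

One of the four identical keys on the tube warmer has been left latched down, so one position is still switched on. Feel for it by tapping the keys lightly with a fingertip: the free keys give softly, the latched one is firm. Press the latched key until it releases and springs up when you let go; never push a free key hard down, and leave the tubes, the vial and everything else on the bench where they stand.

Things in the scene. Friction and masses are not known exactly. Their poses are not given: they have to be found in the camera images.
- warmer: tube warmer fixed to the bench, white housing 240 mm deep (its x, pointing to the back), 340 mm wide (its y, to the left), 60 mm high; origin under its centre. Four keys stand in one row at x = -65 mm, y = 95, 45, -5 and -55 mm. Behind them, from x = 3 to 93 mm, an aluminium block with ten tube holes rises 30 mm above the panel
- panel (a point): point on the housing's flat top panel (60 mm above the bench) at the middle of the key row. Free, key caps stand 16 to 21 mm above the panel, differently from key to key and from start to start (a worn row), so height does not tell the latched key, which starts 3.5 mm below its own free height
- key_a_top (a point): centre of the top face of a white plastic key cap, 34 mm deep (front to back), 30 mm wide (along the row); moves with the cap, straight up and down. One of four identical keys: the letters say nothing of the place in the row, nor of which key is latched. No key turns or lifts out
- key_d_top (a point): identical to key_a. A free key gives softly for 3.5 mm (0.8 N at first touch, 1.3 N at 3.5 mm), then meets a firm spring (another 4 N before it yields; about 8 N at its stop, 10 mm down) and comes back up when let go
- key_b_top (a point): identical to key_a. A latched key is firm from the first touch: below about 4.5 N it hardly moves. Pressed 5.5 to 6 mm further (about 8 N; its stop is 6.3 mm below where it starts, and may be pressed on harder) it unlatches
- key_c_top (a point): identical to key_a. Once unlatched and let go, a key springs up to 3.5 mm above where it started and stays there; the caps do not show in any other way which is latched
- tube_a: short capped glass sample tube, 18 mm across and 60 mm tall, standing in the warmer's block (30 mm shows above it); origin at its foot. Bystander
- tube_b: a second tube like tube_a. Bystander
- vial: amber screw-cap vial, 22 mm across, 42 mm tall, loose on the warmer's panel beyond the right-hand end of the key row; origin at its foot. Bystander
- beaker: glass beaker, 70 mm across, 90 mm tall, on the bench; origin at its foot. Bystander
- reagent: amber reagent bottle, 66 mm across, 150 mm tall, on the bench; origin at its foot. Bystander
- tip_box: white divided pipette-tip box, 85 x 125 x 50 mm, on the bench; origin under its centre. Bystander
- marker: white marker pen with a black cap, about 132 mm long and 14 mm thick, lying on the bench; origin at its underside, near the middle. Bystander

How it is judged (in metres and radians):
At the end, for the whole second after the job is handed in: The key that was latched stands at least 2.5 mm above the height at which it started (3.5 mm when fully released), the other three keys are back up, and every tube, vial, beaker, bottle, box and pen is within 20 mm of its starting place (distance of any of key_a_top, key_b_top, key_c_top, key_d_top from where it was at the start of the episode above 0.0025 m and distance of each of key_a_top, key_b_top, key_c_top, key_d_top from where it was at the start of the episode below 0.005 m and distance of each of tube_a, tube_b, vial, beaker, reagent, tip_box, marker from where it was at the start of the episode below 0.02 m); the robot touches nothing.
It fails at once if a free key is pushed down more than 7 mm of its 10 mm (through its soft travel and far into the firm spring) (distance of any of key_a_top, key_b_top, key_c_top, key_d_top from where it was at the start of the episode above 0.007 m).
It fails at once if a bystander is lifted, or shifted by more than 30 mm (distance of any of tube_a, tube_b, vial, beaker, reagent, tip_box, marker from where it was at the start of the episode above 0.03 m).
It also fails if it takes over 38 s, if anything falls off the work surface, if the arm or the gripper's body presses on something with over 40 N, if the wrist force passes 120 N, or if a joint passes its speed limit or range.

### The arm

A 6-joint arm with a two-finger parallel gripper is mounted at the origin on the work surface. World frame = base frame: x ahead of the robot, y to its left, z up, the work surface at z = 0. Lengths are in m, angles in degrees, forces in N, time in s.
With the tool pointing down it reaches from about 0.3 to 0.75 m from the base axis. Payload 8.5 kg.
Tool frame: the origin (TCP) lies at the very end of the fingers, on their centre line; the grasp point (between the pads) lies 19 mm behind it (env.grip_depth is the z of the grasp point in the tool frame, in m); z points along the fingers, y is the direction in which the jaws open and shut (so a half turn about z gives the same grasp; the last joint's range is limited). The gripper opens to 85 mm and grips with 20 to 120 N. Pads are 22 mm wide; open, the fingers measure 114 mm over their backs; the gripper's body (76 mm by 85 mm) begins 54 mm behind the grasp point. The pads swing forward as they close: fully open they stand 13 mm farther back than shut.
Start: joints at [-81.836, 21.807, 74.336, -0, 83.858, -12.336], TCP at [0.193, -0.515, 0.231] pointing down, gripper open.
Joint ranges: [-178.18, 178.18], [-50.72, 133.34], [12.68, 142.11], [-81.47, 261.47], [9.98, 163.14], [-165.26, 165.26]. Speed limits (degrees/s): [136.94, 136.94, 180, 180, 180, 180].

### API

Orientations are given as a 3x3 rotation matrix whose columns are the frame's x, y, z axes.
In Python, from rig import env gives the robot as it stands.
- The arm moves only by the tool apply_moves, never from a script. Its argument "plan" is a list of rows, each an object of numbers: "tx", "ty", "tz": the shift along the world's x, y, z in mm; "rx", "ry", "rz": the turn, a rotation vector about the world's x, y, z in rad; "jaw": the opening, from -1 (shut) to 1 (fully open). A call has 1 to 12 rows; each row is the pose to reach, as a shift and turn from the pose measured when the call began; what a row does not reach only later rows make up. A row lasts 1/10 s, in which the tool goes at most 50 mm and 8.59 degrees, less where a joint would pass 70% of its speed; a pose out of reach is approached as far as the arm can. A call with a gripper value outside its range is refused whole. The fingers move at their own pace and stop on an object; "grip_force" is the grip in N (left out, the last holds). Time passes only in rows, so rows that repeat a pose let the fingers close. It gives the time, the measured TCP pose, the force and the opening at its end, in the units of the state.
- env.observe(): the state, without advancing time (a new reading comes with each control period).
- env.get_image(name): name is "side" or "top"; returns a dict with "image" (420x560x3 uint8, red, green, blue), "intrinsics" (3x3 intrinsics, pixels), "world_from_camera" (4x4, takes a point from camera to world coordinates). Camera axes: x right, y up, looking along -z (the intrinsics and any distortion apply to the point x, -y, -z); pixel columns grow to the right and rows downward; lengths in m; the calibration is good to about 2 mm. A picture is of the moment at which its call begins. There is no depth.
- env.close_job(): hands the job in, once; it reports no verdict.
The state is a dict: "time_s": time; "q": joint angles; "qvel": joint speeds; "joint_efforts": joint torques, N m; "position": TCP position; "tool_rot": TCP orientation; "ft_force": force on the tool from outside, world axes, zero at the start; "wrist_torque": the same for the moment, N m; "grip_width": finger opening in m.
Only numpy, scipy, OpenCV 4.12 (cv2) and the standard library are available. Lean on these libraries where they do the work, as an engineer would, in place of code of your own. Each camera call takes 0.05 s, during which the arm holds its last target.

## Working session

There is one attempt and no reset: what is moved stays moved. The work goes in short steps, Python scripts to look and compute and a tool call to move; the robot and the scene stay as the last step left them, time stands still between calls to the robot, and variables do not carry over. Pictures are saved under pics/ and viewed, and the job is handed in when it is done.

Besides the shell and the picture viewer there is one more tool, called after ">>>" as name(argument=value, ...), one argument or row to a line, values as JSON. apply_moves: Moves the arm, as the interface text tells. Its arguments: {"type":"object","properties":{"plan":{"type":"array","items":{"type":"object","properties":{"tx":{"type":"number"},"ty":{"type":"number"},"tz":{"type":"number"},"rx":{"type":"number"},"ry":{"type":"number"},"rz":{"type":"number"},"jaw":{"type":"number"}}}},"grip_force":{"type":"number"}},"required":["plan"]}

```bash
ls; mkdir -p pics; cat > h.py <<'E'
import numpy as np, cv2, pickle
from rig import env
def snap(n,f):
    d=env.get_image(n); cv2.imwrite(f'pics/{f}.png',d['image'][:,:,::-1]); pickle.dump(d,open(f'pics/{f}.pkl','wb')); return d
def ray(d,u,v):
    K=np.array(d['intrinsics']);T=np.array(d['world_from_camera'])
    p=np.linalg.solve(K,[u,v,1]); r=T[:3,:3]@np.array([p[0],-p[1],-p[2]]); return T[:3,3],r
def at_z(d,u,v,z):
    o,r=ray(d,u,v); return o+r*(z-o[2])/r[2]
def proj(d,P):
    K=np.array(d['intrinsics']);T=np.array(d['world_from_camera'])
    c=T[:3,:3].T@(np.array(P)-T[:3,3]); q=K@np.array([c[0],-c[1],-c[2]]); return q[:2]/q[2]
E
python3 - <<'E'
from h import *
for n in('side','top'):
    d=snap(n,n+'0'); print(d['intrinsics'],d['world_from_camera'],[k for k in d])
s=env.observe(); print(s)
E
```

```text
pics
[[405.95380523   0.         274.58968069]
 [  0.         405.95380523 206.81112273]
 [  0.           0.           1.        ]] [[-0.75396777  0.45813217 -0.47079455  0.03999401]
 [-0.65671947 -0.50834258  0.55705238  0.55000839]
 [ 0.0158787   0.72917949  0.68413824  0.74214594]
 [ 0.          0.          0.          1.        ]] ['image', 'intrinsics', 'world_from_camera']
[[382.7115975    0.         280.48114874]
 [  0.         382.7115975  205.91349595]
 [  0.           0.           1.        ]] [[ 1.34745101e-02  9.92021298e-01 -1.25348243e-01  3.64713992e-01]
 [-9.99907658e-01  1.35893638e-02  6.12095656e-05  6.94735838e-03]
 [ 1.76412407e-03  1.25335843e-01  9.92112803e-01  1.24270259e+00]
 [ 0.00000000e+00  0.00000000e+00  0.00000000e+00  1.00000000e+00]] ['image', 'intrinsics', 'world_from_camera']
{'time_s': 0.1, 'q': array([-8.18348990e+01,  2.18389704e+01,  7.43769826e+01,  5.45003993e-04,
        8.38580634e+01, -1.23358753e+01]), 'qvel': array([ 0.04217468, -0.07897086, -0.21699594,  0.01183752, -0.04607269,
        0.01821087]), 'joint_efforts': array([ 4.82232717e-03, -4.49224126e+01, -2.31655723e+01, -9.78421849e-05,
        3.68826135e-03, -2.57494565e-05]), 'position': array([ 0.19258686, -0.51492076,  0.23077645]), 'tool_rot': array([[ 9.36666605e-01,  3.50222273e-01, -1.74111966e-04],
       [ 3.50222201e-01, -9.36665774e-01,  1.28007866e-03],
       [ 2.85227339e-04, -1.25998481e-03, -9.99999166e-01]]), 'ft_force': array([ 0.14499473, -0.30831347, -0.02942124]), 'wrist_torque': array([ 0.01186742, -0.03103061,  0.04407376]), 'grip_width': 0.08528616827956122}
```

View pics/side0.png

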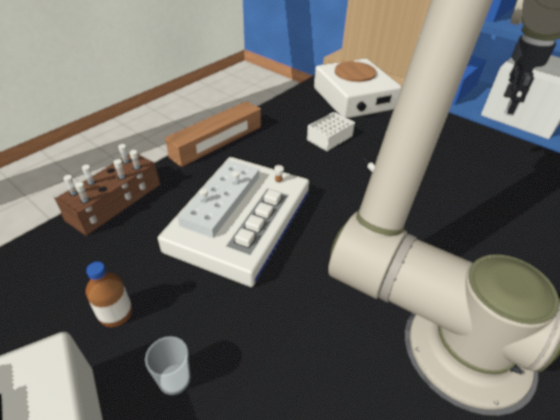

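View pics/top0.png

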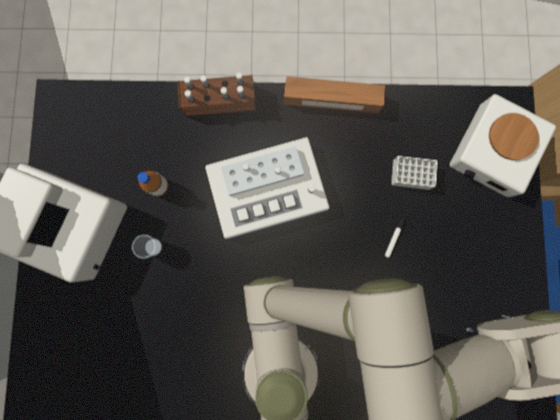

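The top view shows the warmer at about (267,187), with its keys along (242,215) to (290,202), and the vial at about (313,191). I'll zoom in to measure.

```bash
python3 - <<'E'
from h import *
a=cv2.imread('pics/top0.png')[130:245,195:340]; cv2.imwrite('pics/topz.png',cv2.resize(a,None,fx=5,fy=5,interpolation=cv2.INTER_CUBIC))
a=cv2.imread('pics/side0.png')[150:285,155:320]; cv2.imwrite('pics/sidez.png',cv2.resize(a,None,fx=4.4,fy=4.4,interpolation=cv2.INTER_CUBIC))
E
```

```text
(no output)
```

View pics/topz.png

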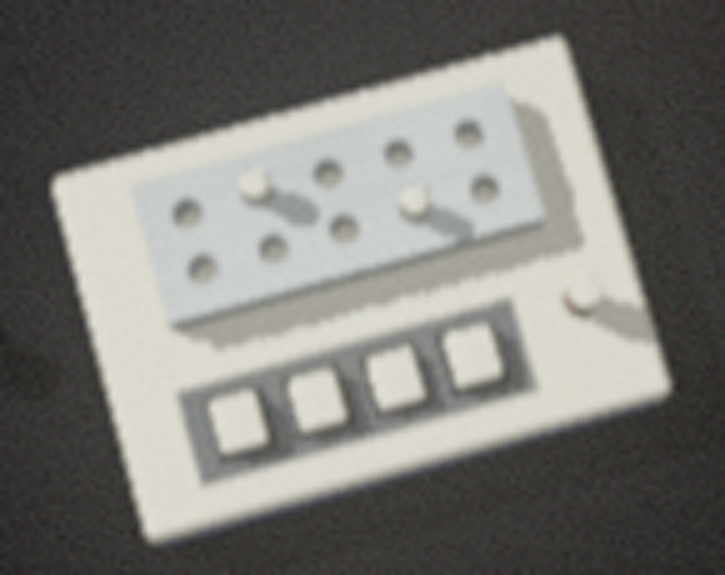

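View pics/sidez.png

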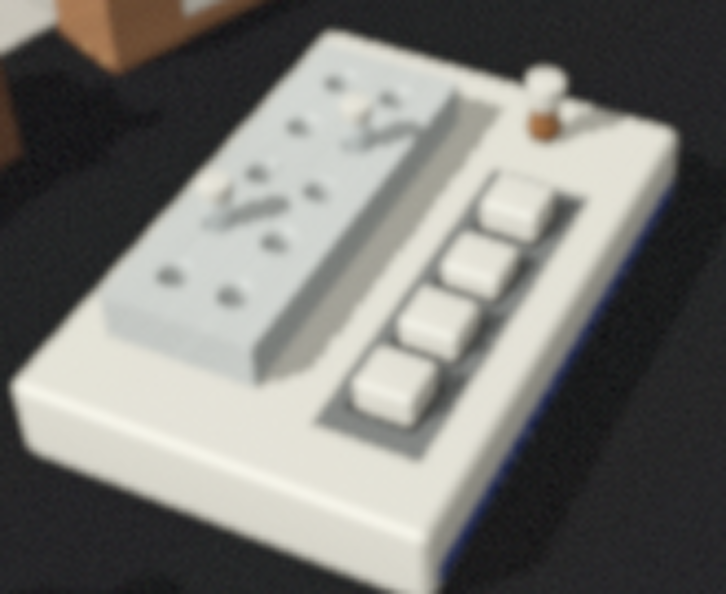

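The top zoom shows four key caps at about (238,425), (317,398), (396,376) and (473,356). The vial is at (585,300), well to the right.

```bash
python3 - <<'E'
from h import *
d=pickle.load(open('pics/top0.pkl','rb'))
s=pickle.load(open('pics/side0.pkl','rb'))
P=[]
for u,v in[(238,425),(317,398),(396,376),(473,356)]:
    p=at_z(d,195+u/5,130+v/5,.077);P.append(p);print('top',p.round(4))
for u,v in[(390,385),(433,318),(478,260),(515,203)]:
    print('side',at_z(s,155+u/4.4,150+v/4.4,.077).round(4))
# housing top corners
for u,v in[(55,180),(560,38),(668,392),(150,540)]:
    print('corner',at_z(d,195+u/5,130+v/5,.06).round(4))
print('vial',at_z(d,195+583/5,130+299/5,.1))
print(np.degrees(np.arctan2(*(P[0]-P[3])[[0,1]])))
E
```

```text
top [0.4824 0.1224 0.077 ]
top [0.4997 0.0744 0.077 ]
top [0.5139 0.0262 0.077 ]
top [ 0.527 -0.021  0.077]
side [0.4834 0.1291 0.077 ]
side [0.4998 0.0802 0.077 ]
side [0.5119 0.0318 0.077 ]
side [ 0.5276 -0.0164  0.077 ]
corner [0.6379 0.2436 0.06  ]
corner [ 0.7347 -0.0747  0.06  ]
corner [ 0.5084 -0.143   0.06  ]
corner [0.4122 0.1765 0.06  ]
vial [ 0.55952209 -0.08662022  0.1       ]
-17.28092062450705
```

>>> apply_moves(
  plan=[
    {"tx": 28,"ty": 41,"jaw": -1},
    {"tx": 56,"ty": 82,"jaw": -1},
    {"tx": 84,"ty": 123,"jaw": -1},
    {"tx": 112,"ty": 164,"jaw": -1},
    {"tx": 140,"ty": 205,"jaw": -1},
    {"tx": 168,"ty": 246,"jaw": -1},
    {"tx": 196,"ty": 287,"jaw": -1},
    {"tx": 224,"ty": 328,"jaw": -1},
    {"tx": 252,"ty": 369,"rz": -0.03,"jaw": -1},
    {"tx": 280,"ty": 410,"rz": -0.066,"jaw": -1},
    {"tx": 308,"ty": 451,"rz": -0.066,"jaw": -1},
    {"tx": 334,"ty": 494,"rz": -0.066,"jaw": -1},
  ],
  grip_force=20,
)

```text
validation failed for argument at $.pl...
```

The call was refused as a whole with a truncated message. I'll check that the robot hasn't moved and see what the message means before I retry.

```bash
python3 - <<'E'
from h import *
s=env.observe(); print(s['time_s'],s['position'],s['grip_width'])
E
```

```text
0.1 [ 0.19258686 -0.51492076  0.23077645] 0.08528616827956122
```

>>> apply_moves(
  plan=[
    {"tx": 28,"ty": 41,"tz": 0,"rx": 0,"ry": 0,"rz": 0,"jaw": -1},
  ],
  grip_force=20,
)

```text
time_s: 0.2
position: [0.2189, -0.4764, 0.2297]
tool_rot: [[0.938, 0.346, -0.001], [0.346, -0.938, 0.001], [-0.0, -0.001, -1.0]]
ft_force: [1.9, -0.1, -0.5]
grip_width: 0.0731
```

A row with every field filled in works, so I'll write all fields from here on.

>>> apply_moves(
  plan=[
    {"tx": 28,"ty": 41,"tz": 0,"rx": 0,"ry": 0,"rz": 0,"jaw": -1},
    {"tx": 56,"ty": 82,"tz": 0,"rx": 0,"ry": 0,"rz": 0,"jaw": -1},
    {"tx": 84,"ty": 123,"tz": 0,"rx": 0,"ry": 0,"rz": 0,"jaw": -1},
    {"tx": 112,"ty": 164,"tz": 0,"rx": 0,"ry": 0,"rz": 0,"jaw": -1},
    {"tx": 140,"ty": 205,"tz": 0,"rx": 0,"ry": 0,"rz": 0,"jaw": -1},
    {"tx": 168,"ty": 246,"tz": 0,"rx": 0,"ry": 0,"rz": 0,"jaw": -1},
    {"tx": 196,"ty": 287,"tz": 0,"rx": 0,"ry": 0,"rz": 0,"jaw": -1},
    {"tx": 224,"ty": 328,"tz": 0,"rx": 0,"ry": 0,"rz": -0.03,"jaw": -1},
    {"tx": 252,"ty": 369,"tz": 0,"rx": 0,"ry": 0,"rz": -0.06,"jaw": -1},
    {"tx": 280,"ty": 410,"tz": 0,"rx": 0,"ry": 0,"rz": -0.06,"jaw": -1},
    {"tx": 308,"ty": 455,"tz": 0,"rx": 0,"ry": 0,"rz": -0.06,"jaw": -1},
    {"tx": 308,"ty": 455,"tz": 0,"rx": 0,"ry": 0,"rz": -0.06,"jaw": -1},
  ],
  grip_force=20,
)

```text
time_s: 1.4
position: [0.5284, -0.017, 0.229]
tool_rot: [[0.956, 0.294, -0.001], [0.294, -0.956, 0.002], [-0.0, -0.003, -1.0]]
ft_force: [-0.3, 0.2, -0.0]
grip_width: -0.0002
```

>>> apply_moves(
  plan=[
    {"tx": -1,"ty": -4,"tz": -40,"rx": 0,"ry": 0,"rz": 0,"jaw": -1},
    {"tx": -1,"ty": -4,"tz": -80,"rx": 0,"ry": 0,"rz": 0,"jaw": -1},
    {"tx": -1,"ty": -4,"tz": -115,"rx": 0,"ry": 0,"rz": 0,"jaw": -1},
    {"tx": -1,"ty": -4,"tz": -135,"rx": 0,"ry": 0,"rz": 0,"jaw": -1},
    {"tx": -1,"ty": -4,"tz": -143,"rx": 0,"ry": 0,"rz": 0,"jaw": -1},
    {"tx": -1,"ty": -4,"tz": -143,"rx": 0,"ry": 0,"rz": 0,"jaw": -1},
    {"tx": -1,"ty": -4,"tz": -143,"rx": 0,"ry": 0,"rz": 0,"jaw": -1},
  ],
  grip_force=20,
)

```text
time_s: 2.1
position: [0.5279, -0.0213, 0.087]
tool_rot: [[0.956, 0.294, 0.0], [0.294, -0.956, 0.002], [0.001, -0.002, -1.0]]
ft_force: [-0.1, 0.6, 0.5]
grip_width: 0.0004
```

```bash
python3 - <<'E'
from h import *
s=env.observe(); print(s['time_s'],s['position'],s['ft_force'])
for n in('side','top'):
    snap(n,n+'1')
a=cv2.imread('pics/top1.png')[130:245,195:340]
b=cv2.imread('pics/side1.png')[150:285,155:320]
cv2.imwrite('pics/z1.png',np.hstack([cv2.resize(a,(400,400*115//145)),cv2.resize(b,(400,400*115//145))]))
E
```

```text
2.1 [ 0.52788796 -0.0213445   0.08704434] [-0.08628439  0.62895694  0.47361774]
```

View pics/z1.png

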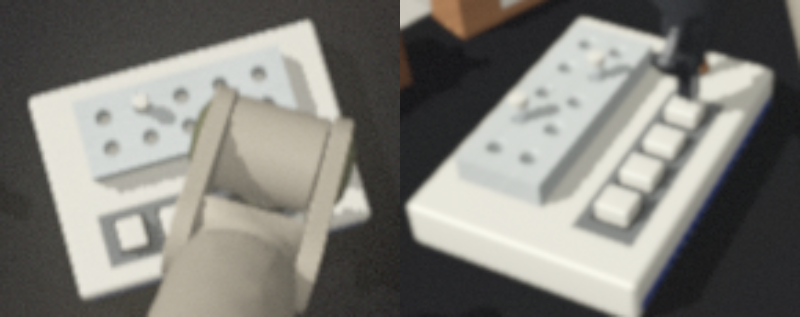

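The fingertip stands over the right-hand key, at about (685,100) in the side half of the picture. Next I tap down in small steps.

>>> apply_moves(
  plan=[
    {"tx": 0,"ty": 0,"tz": -3,"rx": 0,"ry": 0,"rz": 0,"jaw": -1},
    {"tx": 0,"ty": 0,"tz": -6,"rx": 0,"ry": 0,"rz": 0,"jaw": -1},
    {"tx": 0,"ty": 0,"tz": -6,"rx": 0,"ry": 0,"rz": 0,"jaw": -1},
    {"tx": 0,"ty": 0,"tz": -6,"rx": 0,"ry": 0,"rz": 0,"jaw": -1},
  ],
)

```text
time_s: 2.6
position: [0.5279, -0.0212, 0.0812]
tool_rot: [[0.956, 0.294, 0.001], [0.294, -0.956, 0.002], [0.002, -0.001, -1.0]]
ft_force: [-0.2, 1.1, -0.6]
grip_width: 0.0
```

>>> apply_moves(
  plan=[
    {"tx": 0,"ty": 0,"tz": -2,"rx": 0,"ry": 0,"rz": 0,"jaw": -1},
    {"tx": 0,"ty": 0,"tz": -2,"rx": 0,"ry": 0,"rz": 0,"jaw": -1},
    {"tx": 0,"ty": 0,"tz": -2,"rx": 0,"ry": 0,"rz": 0,"jaw": -1},
  ],
)

```text
time_s: 2.9
position: [0.528, -0.0212, 0.0792]
tool_rot: [[0.956, 0.294, 0.001], [0.294, -0.956, 0.002], [0.002, -0.001, -1.0]]
ft_force: [-0.2, 0.2, 0.4]
grip_width: -0.0002
```

>>> apply_moves(
  plan=[
    {"tx": 0,"ty": 0,"tz": -2,"rx": 0,"ry": 0,"rz": 0,"jaw": -1},
    {"tx": 0,"ty": 0,"tz": -2,"rx": 0,"ry": 0,"rz": 0,"jaw": -1},
    {"tx": 0,"ty": 0,"tz": -2,"rx": 0,"ry": 0,"rz": 0,"jaw": -1},
  ],
)

```text
time_s: 3.2
position: [0.528, -0.0212, 0.0772]
tool_rot: [[0.956, 0.294, 0.001], [0.294, -0.956, 0.002], [0.001, -0.001, -1.0]]
ft_force: [0.3, -0.3, 1.1]
grip_width: -0.0002
```

>>> apply_moves(
  plan=[
    {"tx": 0,"ty": 0,"tz": -1.5,"rx": 0,"ry": 0,"rz": 0,"jaw": -1},
    {"tx": 0,"ty": 0,"tz": -1.5,"rx": 0,"ry": 0,"rz": 0,"jaw": -1},
    {"tx": 0,"ty": 0,"tz": -1.5,"rx": 0,"ry": 0,"rz": 0,"jaw": -1},
  ],
)

```text
time_s: 3.5
position: [0.528, -0.0212, 0.0758]
tool_rot: [[0.956, 0.294, 0.001], [0.294, -0.956, 0.002], [0.002, -0.001, -1.0]]
ft_force: [-0.4, -0.2, 2.7]
grip_width: -0.0
```

>>> apply_moves(
  plan=[
    {"tx": 0,"ty": 0,"tz": 0,"rx": 0,"ry": 0,"rz": 0,"jaw": -1},
  ],
)

```text
time_s: 3.6
position: [0.528, -0.0212, 0.0758]
tool_rot: [[0.956, 0.294, 0.001], [0.294, -0.956, 0.002], [0.002, -0.001, -1.0]]
ft_force: [0.1, 0.4, 1.8]
grip_width: 0.0
```

>>> apply_moves(
  plan=[
    {"tx": 0,"ty": 0,"tz": -0.7,"rx": 0,"ry": 0,"rz": 0,"jaw": -1},
    {"tx": 0,"ty": 0,"tz": -0.7,"rx": 0,"ry": 0,"rz": 0,"jaw": -1},
  ],
)

```text
time_s: 3.8
position: [0.528, -0.0212, 0.0753]
tool_rot: [[0.956, 0.294, 0.001], [0.294, -0.956, 0.002], [0.002, -0.001, -1.0]]
ft_force: [-1.5, -0.1, 5.6]
grip_width: -0.0002
```

>>> apply_moves(
  plan=[
    {"tx": 0,"ty": 0,"tz": 0,"rx": 0,"ry": 0,"rz": 0,"jaw": -1},
  ],
)

```text
time_s: 3.9
position: [0.528, -0.0212, 0.0755]
tool_rot: [[0.956, 0.294, 0.002], [0.294, -0.956, 0.002], [0.002, -0.001, -1.0]]
ft_force: [-1.3, 0.5, 5.3]
grip_width: 0.0004
```

This is ambiguous. It is either a free key at the end of its soft travel (top about 79 mm) or a latched key with its top at about 75.6 mm. I'll hold at about 77.3 mm and average the force.

>>> apply_moves(
  plan=[
    {"tx": 0,"ty": 0,"tz": 1.8,"rx": 0,"ry": 0,"rz": 0,"jaw": -1},
    {"tx": 0,"ty": 0,"tz": 1.8,"rx": 0,"ry": 0,"rz": 0,"jaw": -1},
  ],
)

```text
time_s: 4.1
position: [0.5281, -0.0213, 0.0773]
tool_rot: [[0.956, 0.294, 0.002], [0.294, -0.956, 0.002], [0.002, -0.001, -1.0]]
ft_force: [-0.0, 0.4, 1.8]
grip_width: 0.0005
```

```bash
cat > avg.py <<'E'
from h import *
F=[]
for i in range(8):
    env.get_image('side'); s=env.observe(); F.append(s['ft_force'][2])
F=np.array(F);print(s['time_s'],s['position'].round(5),F.round(2),F.mean().round(2),(F.std()/8**.5).round(2))
E
python3 avg.py
```

```text
4.5 [ 0.52803 -0.02123  0.07719] [0.56 1.08 0.76 0.92 0.56 1.42 0.32 0.97] 0.82 0.12
```

>>> apply_moves(
  plan=[
    {"tx": 0,"ty": 0,"tz": 3,"rx": 0,"ry": 0,"rz": 0,"jaw": -1},
    {"tx": 0,"ty": 0,"tz": 8,"rx": 0,"ry": 0,"rz": 0,"jaw": -1},
    {"tx": 0,"ty": 0,"tz": 8,"rx": 0,"ry": 0,"rz": 0,"jaw": -1},
  ],
)

```text
time_s: 4.8
position: [0.5283, -0.0213, 0.0859]
tool_rot: [[0.956, 0.294, 0.003], [0.294, -0.956, 0.001], [0.003, -0.001, -1.0]]
ft_force: [0.9, 0.6, -0.2]
grip_width: -0.0002
```

```bash
python3 avg.py
```

```text
5.2 [ 0.52801 -0.02126  0.0851 ] [-0.46  0.42 -0.55  0.08 -0.07 -0.51  0.49 -0.36] -0.12 0.14
```

Right-hand key: about 0.9 N at 77.2 mm (against −0.1 N in air) and firm only at 75.5 mm, so it is free. Next key.

>>> apply_moves(
  plan=[
    {"tx": -7,"ty": 24,"tz": 2,"rx": 0,"ry": 0,"rz": 0,"jaw": -1},
    {"tx": -15,"ty": 48,"tz": 0,"rx": 0,"ry": 0,"rz": 0,"jaw": -1},
    {"tx": -15,"ty": 48,"tz": -6,"rx": 0,"ry": 0,"rz": 0,"jaw": -1},
    {"tx": -15,"ty": 48,"tz": -6,"rx": 0,"ry": 0,"rz": 0,"jaw": -1},
  ],
)

```text
time_s: 5.6
position: [0.5127, 0.0269, 0.0785]
tool_rot: [[0.955, 0.295, 0.0], [0.295, -0.955, 0.002], [0.001, -0.002, -1.0]]
ft_force: [0.7, -0.1, 0.3]
grip_width: 0.0002
```

```bash
sed -i 's/range(8)/range(6)/' avg.py; python3 avg.py
```

```text
5.9 [0.51324 0.02624 0.07919] [-0.33  0.25  0.02  0.37 -0.62  0.3 ] -0.0 0.13
```

>>> apply_moves(
  plan=[
    {"tx": 0,"ty": 0,"tz": -2,"rx": 0,"ry": 0,"rz": 0,"jaw": -1},
    {"tx": 0,"ty": 0,"tz": -2,"rx": 0,"ry": 0,"rz": 0,"jaw": -1},
  ],
)

```text
time_s: 6.1
position: [0.5133, 0.026, 0.077]
tool_rot: [[0.956, 0.293, 0.001], [0.293, -0.956, 0.002], [0.002, -0.001, -1.0]]
ft_force: [0.6, 0.2, 0.2]
grip_width: -0.0001
```

```bash
python3 avg.py
```

```text
6.4 [0.51325 0.02625 0.07719] [ 0.06  0.2   0.03 -0.12 -0.67 -0.5 ] -0.17 0.11
```

>>> apply_moves(
  plan=[
    {"tx": 0,"ty": 0,"tz": -1.7,"rx": 0,"ry": 0,"rz": 0,"jaw": -1},
    {"tx": 0,"ty": 0,"tz": -1.7,"rx": 0,"ry": 0,"rz": 0,"jaw": -1},
  ],
)

```text
time_s: 6.6
position: [0.5131, 0.0263, 0.0753]
tool_rot: [[0.956, 0.294, 0.001], [0.294, -0.956, 0.002], [0.002, -0.001, -1.0]]
ft_force: [-0.4, -0.7, 0.0]
grip_width: 0.0001
```

```bash
python3 avg.py
```

```text
6.9 [0.51329 0.02624 0.07554] [ 0.28 -0.06 -0.17 -0.35  1.1   0.78] 0.26 0.18
```

>>> apply_moves(
  plan=[
    {"tx": 0,"ty": 0,"tz": -1.2,"rx": 0,"ry": 0,"rz": 0,"jaw": -1},
    {"tx": 0,"ty": 0,"tz": -1.2,"rx": 0,"ry": 0,"rz": 0,"jaw": -1},
  ],
)

```text
time_s: 7.1
position: [0.5134, 0.0262, 0.0745]
tool_rot: [[0.956, 0.294, 0.002], [0.294, -0.956, 0.002], [0.002, -0.001, -1.0]]
ft_force: [-1.2, 0.7, 4.7]
grip_width: -0.0004
```

```bash
python3 avg.py
```

```text
7.4 [0.51338 0.0262  0.07456] [4.96 4.97 4.88 5.29 5.83 6.3 ] 5.37 0.19
```

There is no contact at 77.2 mm and almost none at 75.5 mm, then 5.4 N at 74.6 mm with no soft travel. This is the latched key, with its top at about 75.4 mm. I'll press it now.

>>> apply_moves(
  plan=[
    {"tx": 0,"ty": 0,"tz": -1,"rx": 0,"ry": 0,"rz": 0,"jaw": -1},
    {"tx": 0,"ty": 0,"tz": -2,"rx": 0,"ry": 0,"rz": 0,"jaw": -1},
    {"tx": 0,"ty": 0,"tz": -3,"rx": 0,"ry": 0,"rz": 0,"jaw": -1},
    {"tx": 0,"ty": 0,"tz": -3.5,"rx": 0,"ry": 0,"rz": 0,"jaw": -1},
    {"tx": 0,"ty": 0,"tz": -3.5,"rx": 0,"ry": 0,"rz": 0,"jaw": -1},
  ],
)

```text
time_s: 7.9
position: [0.5134, 0.0262, 0.0713]
tool_rot: [[0.956, 0.294, 0.002], [0.294, -0.956, 0.001], [0.003, -0.001, -1.0]]
ft_force: [-2.7, -0.5, 6.6]
grip_width: 0.0002
```

```bash
python3 avg.py
```

```text
8.2 [0.51341 0.0262  0.07135] [6.95 6.79 5.86 6.81 6.07 5.66] 6.35 0.18
```

>>> apply_moves(
  plan=[
    {"tx": 0,"ty": 0,"tz": -1,"rx": 0,"ry": 0,"rz": 0,"jaw": -1},
    {"tx": 0,"ty": 0,"tz": -2,"rx": 0,"ry": 0,"rz": 0,"jaw": -1},
    {"tx": 0,"ty": 0,"tz": -2.5,"rx": 0,"ry": 0,"rz": 0,"jaw": -1},
    {"tx": 0,"ty": 0,"tz": -2.5,"rx": 0,"ry": 0,"rz": 0,"jaw": -1},
  ],
)

```text
time_s: 8.6
position: [0.5134, 0.0262, 0.0692]
tool_rot: [[0.956, 0.294, 0.003], [0.294, -0.956, 0.001], [0.003, -0.001, -1.0]]
ft_force: [-1.9, -0.5, 8.2]
grip_width: 0.0002
```

```bash
python3 avg.py
```

```text
8.9 [0.5134  0.02621 0.0692 ] [7.91 8.48 7.86 7.73 6.7  6.54] 7.54 0.24
```

>>> apply_moves(
  plan=[
    {"tx": 0,"ty": 0,"tz": -1,"rx": 0,"ry": 0,"rz": 0,"jaw": -1},
    {"tx": 0,"ty": 0,"tz": -1,"rx": 0,"ry": 0,"rz": 0,"jaw": -1},
    {"tx": 0,"ty": 0,"tz": -1,"rx": 0,"ry": 0,"rz": 0,"jaw": -1},
  ],
)

```text
time_s: 9.2
position: [0.5134, 0.0262, 0.0686]
tool_rot: [[0.956, 0.294, 0.003], [0.294, -0.956, 0.001], [0.003, -0.0, -1.0]]
ft_force: [-2.2, 0.5, 7.7]
grip_width: -0.0002
```

>>> apply_moves(
  plan=[
    {"tx": 0,"ty": 0,"tz": -1.2,"rx": 0,"ry": 0,"rz": 0,"jaw": -1},
    {"tx": 0,"ty": 0,"tz": -1.2,"rx": 0,"ry": 0,"rz": 0,"jaw": -1},
    {"tx": 0,"ty": 0,"tz": -1.2,"rx": 0,"ry": 0,"rz": 0,"jaw": -1},
  ],
)

```text
time_s: 9.5
position: [0.5134, 0.0262, 0.0684]
tool_rot: [[0.956, 0.294, 0.004], [0.294, -0.956, 0.001], [0.004, 0.0, -1.0]]
ft_force: [-4.9, 0.5, 14.2]
grip_width: -0.0002
```

The force has jumped to 14 N, so the key is at its stop. I'll let go and verify.

>>> apply_moves(
  plan=[
    {"tx": 0,"ty": 0,"tz": 3,"rx": 0,"ry": 0,"rz": 0,"jaw": -1},
    {"tx": 0,"ty": 0,"tz": 8,"rx": 0,"ry": 0,"rz": 0,"jaw": -1},
    {"tx": 0,"ty": 0,"tz": 18,"rx": 0,"ry": 0,"rz": 0,"jaw": -1},
    {"tx": 0,"ty": 0,"tz": 18,"rx": 0,"ry": 0,"rz": 0,"jaw": -1},
  ],
)

```text
time_s: 9.9
position: [0.514, 0.0261, 0.0874]
tool_rot: [[0.956, 0.294, 0.005], [0.294, -0.956, 0.001], [0.005, 0.001, -1.0]]
ft_force: [-0.2, 0.2, -0.7]
grip_width: 0.0004
```

```bash
python3 avg.py
```

```text
10.2 [0.51329 0.02622 0.08605] [-0.09 -0.66 -1.07  0.26  0.06 -0.59] -0.35 0.16
```

Next, a light tap at about 76.5 mm. If the key was released, it should give softly there.

>>> apply_moves(
  plan=[
    {"tx": 0,"ty": 0,"tz": -5,"rx": 0,"ry": 0,"rz": 0,"jaw": -1},
    {"tx": 0,"ty": 0,"tz": -8,"rx": 0,"ry": 0,"rz": 0,"jaw": -1},
    {"tx": 0,"ty": 0,"tz": -9.5,"rx": 0,"ry": 0,"rz": 0,"jaw": -1},
    {"tx": 0,"ty": 0,"tz": -9.5,"rx": 0,"ry": 0,"rz": 0,"jaw": -1},
  ],
)

```text
time_s: 10.6
position: [0.5131, 0.0262, 0.0762]
tool_rot: [[0.956, 0.294, 0.002], [0.294, -0.956, 0.001], [0.002, -0.001, -1.0]]
ft_force: [0.0, -0.6, 1.0]
grip_width: -0.0003
```

```bash
sed -i 's/range(6)/range(12)/' avg.py;python3 avg.py
```

```text
11.2 [0.51327 0.02622 0.07657] [ 0.92 -0.07  0.57  1.73  0.58  1.08  0.83  0.43  0.22  1.2   2.09  0.2 ] 0.82 0.22
```

It now gives softly, about 0.8 N at 76.6 mm where there was nothing before, so it has released. I'll retreat well clear and check by picture.

>>> apply_moves(
  plan=[
    {"tx": 0,"ty": 0,"tz": 10,"rx": 0,"ry": 0,"rz": 0,"jaw": -1},
    {"tx": 0,"ty": 0,"tz": 50,"rx": 0,"ry": 0,"rz": 0,"jaw": -1},
    {"tx": 0,"ty": 0,"tz": 95,"rx": 0,"ry": 0,"rz": 0,"jaw": -1},
    {"tx": 0,"ty": 0,"tz": 140,"rx": 0,"ry": 0,"rz": 0,"jaw": -1},
    {"tx": -15,"ty": -45,"tz": 150,"rx": 0,"ry": 0,"rz": 0,"jaw": -1},
    {"tx": -30,"ty": -90,"tz": 150,"rx": 0,"ry": 0,"rz": 0,"jaw": -1},
    {"tx": -45,"ty": -135,"tz": 150,"rx": 0,"ry": 0,"rz": 0,"jaw": -1},
    {"tx": -60,"ty": -180,"tz": 150,"rx": 0,"ry": 0,"rz": 0,"jaw": -1},
    {"tx": -75,"ty": -225,"tz": 150,"rx": 0,"ry": 0,"rz": 0,"jaw": -1},
    {"tx": -90,"ty": -270,"tz": 150,"rx": 0,"ry": 0,"rz": 0,"jaw": -1},
    {"tx": -90,"ty": -270,"tz": 150,"rx": 0,"ry": 0,"rz": 0,"jaw": -1},
  ],
)

```text
time_s: 12.3
position: [0.4218, -0.2483, 0.2271]
tool_rot: [[0.958, 0.288, 0.003], [0.288, -0.958, -0.001], [0.003, 0.002, -1.0]]
ft_force: [0.2, 0.5, 1.1]
grip_width: 0.0
```

```bash
python3 - <<'E'
from h import *
for n in('side','top'): snap(n,n+'2')
b=cv2.imread('pics/side0.png')[150:285,155:320];c=cv2.imread('pics/side2.png')[150:285,155:320]
t0=cv2.imread('pics/top0.png')[130:245,195:340];t=cv2.imread('pics/top2.png')[130:245,195:340]
r=lambda a:cv2.resize(a,(400,300),interpolation=cv2.INTER_CUBIC)
cv2.imwrite('pics/z2.png',np.vstack([np.hstack([r(b),r(c)]),np.hstack([r(t0),r(t)])]))
s=env.observe();print(s['time_s'],s['ft_force'])
E
```

```text
12.4 [ 0.21435364 -0.0620929   1.05961216]
```

View pics/z2.png

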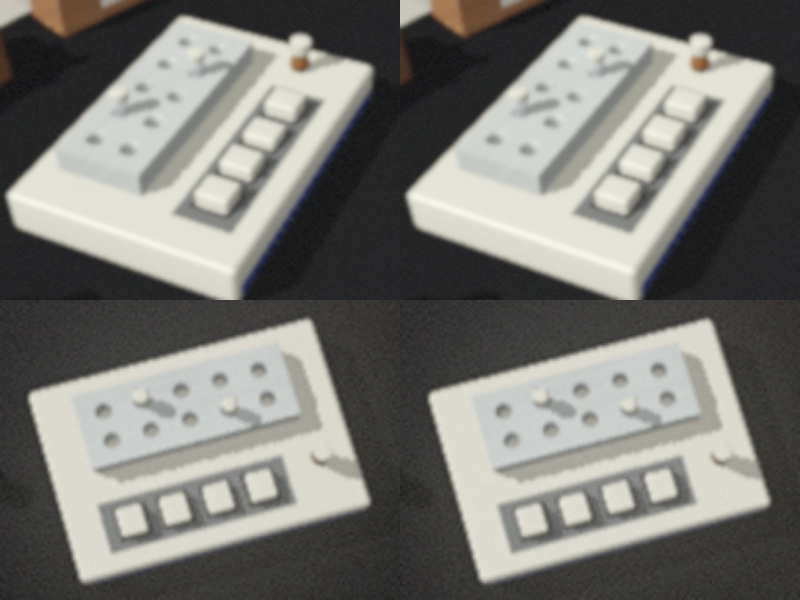

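View pics/top2.png

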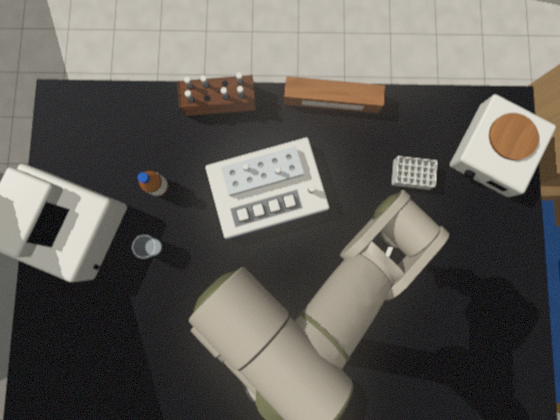

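The before and after views match. The tubes, the vial at (720,455), the beaker, the bottle and the tip box haven't moved. The third key's cap sits slightly higher in the side view, at about (665,130) against (267,132) before. The gripper is clear at z = 0.227 m, so I'm handing in.

```bash
python3 -c "
from rig import env
print(env.close_job())"
```

```text
the job is handed in; nothing more can be done
None
```

The latched key was the third from the left (y = −5 mm on the warmer). I pressed it to its stop, let go, and handed the job in at about 12.4 s.

- **Finding it:** The right-hand key gave softly, about 0.9 N at 77.2 mm, and only turned firm at about 75.5 mm, so it is free. That tap pushed it only about 3.5 mm down. The next key showed no contact at 77.2 mm and almost none at 75.5 mm. It then gave 5.4 N at 74.6 mm with no soft travel, so it is the latched one.
- **Releasing it:** I pressed it down until the force rose from about 8 to 14 N at 68.4 mm, then let go.
- **Release check:** A light tap afterwards felt about 0.8 N of soft resistance at 76.6 mm, which is above where its top started. I didn't measure its final height, so the full 3.5 mm rise is inferred from this tap and a slightly higher cap in the side picture.
- **Bystanders:** In the before and after pictures the tubes, vial, beaker, bottle and tip box look unmoved. The arm partly hid the marker pen in the last picture, but the gripper never went near it.
- **Not checked:** I did not tap the two left-hand keys, because the latched one was already clear.
- **Odd readings:** The first move call was refused with a truncated message, and nothing moved. After the retreat the force read about 1 N vertically with the gripper in free air. I took that as sensor noise or residual motion.

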